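Change the bracket in the toggle-clamp drilling jig

TASK

Change over the bracket in the blue drilling jig: swing the red-barred clamp handle all the way back to free the finished bracket (bright metal, brass bush) and stand that upright in the free part of the grey tray. Then lay the dark raw bracket flat in the nest the same way round, bare ear under the clamp, and swing the handle upright again over centre until the clamp is locked down on it. Set the brackets down rather than dropping them, and leave the bottle, tool can, tap case, jar and the bracket already in the tray where they stand.

Things in the scene. Friction and masses are not known exactly. Their poses are not given: they have to be found in the camera images.
- jig: blue steel base plate 240 x 100 x 12 mm (its x from -125 to +115 mm) of the drilling jig, bolted down; origin on the table under the plate; its x axis runs from the nest (at x = -60 mm) to the toggle clamp (handle pivot at x = +58 mm), z up. The clamp's side plates stand 58 mm high.
- nest (a point): centre of the nest floor on the jig, 12 mm above the table, axes as the jig's. Low aluminium stops (14 mm tall, with flared tops) leave a 69 x 49 mm space for a bracket's foot; a seated bracket has its origin here and its axes along the jig's, ear (+x) towards the clamp
- nest_ear (a point): where the top of a seated bracket's ear is and the clamp pad presses: 22 mm along the jig's +x and 10 mm above point nest, axes as the jig's
- clamp_hinge (a point): pivot of the clamp handle, 36 mm above the table, axes as the jig's: the handle turns about the y axis
- clamp_bar (a point): middle of the red crossbar at the end of the clamp handle: a round bar 18 mm thick, 90 mm long along the jig's y, on a 10 mm steel rod, 125 mm from the pivot. It can be pinched from above with the fingers closing along the jig's x, some 28 mm to one side of the middle (clear of the rod), and led along its arc: it turns between the pads
- clamp (a joint): clamp handle angle t, rad: 0 = upright, locked; 1.2 = fully open, laid back towards the jig's +x, where it stays. The bar is 125 mm x (sin t, cos t) along the jig's (x, z) from the pivot. Dead centre is at 0.15 (pad presses hardest); beyond it the handle snaps to 0. A few newtons at the bar carry it over either way
- clamp_arm: steel clamp arm, 14 mm wide, 90 mm long, linked to the handle; origin at its own pivot, 16 mm nearer the nest and 16 mm above the handle pivot. Level over the nest when locked, it rises as the handle goes back, and fully open stands just past upright over its pivot, up to 150 mm above the table, clear of the nest
- clamp_pad: black rubber pad, 12 mm across, sprung, under the end of the clamp arm; origin at the centre of its underside (on top of the ear of a clamped bracket)
- finished: finished bracket, bright aluminium with a brass bush in the lug, at first clamped in the nest. Foot 64 x 44 x 10 mm (x, y, z); upright lug on it at x = -27 to +3 mm, 14 mm thick in y (centred), top rounded at z = 44 mm: grip it across y at x = -12 mm, z = 25 to 40 mm. The bare ear lies to +x. Origin: centre of the underside, z up.
- raw: raw bracket, dark steel, no bush, lying upright on the green mat. Foot 64 x 44 x 10 mm (x, y, z); upright lug on it at x = -27 to +3 mm, 14 mm thick in y (centred), top rounded at z = 44 mm: grip it across y at x = -12 mm, z = 25 to 40 mm. The bare ear lies to +x. Origin: centre of the underside, z up.
- raw_ear (a point): top of the raw bracket's ear, at x = 22, y = 0, z = 10 mm in its frame
- earlier: a bracket finished earlier, like the finished one, standing in the tray at its -y end; it stays there. Foot 64 x 44 x 10 mm (x, y, z); upright lug on it at x = -27 to +3 mm, 14 mm thick in y (centred), top rounded at z = 44 mm: grip it across y at x = -12 mm, z = 25 to 40 mm. The bare ear lies to +x. Origin: centre of the underside, z up.
- tray: grey open tray, fixed, 130 x 200 mm (x, y), 30 mm tall, walls 4 mm, floor 4 mm thick; origin at the centre of its underside; the free part is its +y half
- mat: green rubber mat, fixed, 160 x 160 x 6 mm, on which the raw bracket lies; origin at the centre of its underside
- oil_bottle: white plastic oil bottle with a red cap, 54 mm across, 150 mm tall; origin at the centre of its underside
- tool_can: black open can holding a few tools, 66 mm across, 85 mm tall, the tools stand up to 121 mm; origin at the centre of its underside
- tap_case: open orange tap-and-die case, 75 x 140 mm (its x, y), 37 mm tall; origin at the centre of its underside
- jar: amber jar with a yellow lid, 60 mm across, 75 mm tall; origin at the centre of its underside
There are look-alikes about, which are no part of the job. Of the things like the raw, leave any that is turquoise; of the rest the smaller one is meant.

How it is judged (in metres and radians):
On the way, in this order (a step that is already met when the one before it is completed fails the run):
1. the clamp is swung fully open (handle beyond 1.05 rad) with the finished bracket still in the nest (value of joint clamp above 1.05 rad and horizontal distance between finished and nest below 0.01 m), for 0.1 s.
2. the finished bracket stands upright on the tray's floor, released (x of finished in the frame of tray between -0.05 and 0.05 m and y of finished in the frame of tray between -0.085 and 0.085 m and z of finished in the frame of tray below 0.008 m and angle between finished's own z axis and vertical below 0.12 rad and contact force between the fingers and finished below 0.1 N and linear speed of finished below 0.02 m/s), for 0.2 s.
3. the raw bracket lies flat in the nest, ear towards the clamp, released, the clamp still open (horizontal distance between raw and nest below 0.005 m and horizontal distance between raw_ear and nest_ear below 0.006 m and z of raw in the frame of nest between -0.003 and 0.002 m and angle between raw's own z axis and vertical below 0.05 rad and contact force between the fingers and raw below 0.1 N and linear speed of raw below 0.02 m/s and value of joint clamp above 0.8 rad), for 0.2 s.
At the end, for the whole second after the job is handed in: handle past dead centre (under 0.09 rad), pad pressing on the raw bracket, which lies flat in the nest (within 5 mm, ear within 6 mm, tilt under 0.05 rad); finished bracket upright on the tray floor (within 50 mm of its centre in x, 85 mm in y); both released and at rest (all of step 2 and value of joint clamp below 0.09 rad and contact force between clamp_pad and raw above 2 N and horizontal distance between raw and nest below 0.005 m and horizontal distance between raw_ear and nest_ear below 0.006 m and z of raw in the frame of nest between -0.003 and 0.002 m and angle between raw's own z axis and vertical below 0.05 rad and contact force between the fingers and raw below 0.1 N and linear speed of raw below 0.02 m/s); the robot touches nothing.
It fails at once if a bystander (bottle, tool can, tap case, jar or the earlier bracket) is pushed more than 20 mm or tipped (distance of any of oil_bottle, tool_can, tap_case, jar, earlier from where it was at the start of the episode above 0.02 m or angle between any of oil_bottle, tool_can, tap_case, jar, earlier's own z axis and vertical above 0.3 rad).
It fails at once if the finished bracket is dropped (falls free from more than about 30 mm) or thrown (contact force between the fingers and finished below 0.02 N and linear speed of finished above 0.75 m/s).
It fails at once if the raw bracket is dropped (falls free from more than about 30 mm) or thrown (contact force between the fingers and raw below 0.02 N and linear speed of raw above 0.75 m/s).
It also fails if it takes over 72 s, if anything falls off the work surface, if the arm or the gripper's body presses on something with over 40 N, if the wrist force passes 120 N, or if a joint passes its speed limit or range.

ROBOT

A 7-joint arm with a two-finger parallel gripper is mounted at the origin on the work surface. World frame = base frame: x ahead of the robot, y to its left, z up, the work surface at z = 0. Lengths are in mm, angles in rad, forces in N, time in s.
With the tool pointing down it reaches from about 425 to 975 mm from the base axis. Payload 16.7 kg.
Tool frame: the origin (TCP) lies between the finger pads; the fingertips stand 19 mm ahead of it and the grasp point (between the pads) is the TCP (r.tip_extent is the distance from the TCP to the fingertips, in mm); z points along the fingers, y is the line along which they close (so a half turn about z gives the same grasp; the last joint's range is limited). The gripper opens to 85 mm and grips with 20 to 120 N. Pads are 22 mm wide; open, the fingers measure 114 mm over their backs; the gripper's body (76 mm by 85 mm) begins 54 mm behind the grasp point. The pads swing forward as they close: fully open they stand 13 mm farther back than shut.
Start: joints at [1.19, 0.426, 0.074, 1.606, -0.034, 1.111, -0.067], TCP at [155.038, -656.918, 250.302] pointing down, gripper open.
Joint ranges: [-2.85, 2.85], [-0.5, 2.14], [-1.23, 1.37], [0.21, 2.46], [-1.02, 4.16], [0.16, 2.05], [-2.73, 2.73]. Speed limits (rad/s): [1.89, 1.89, 2.39, 2.39, 3.01, 3.01, 3.01].

INTERFACE

Orientations are given as a unit quaternion [w, x, y, z].
In Python, from bench import r gives the robot as it stands.
- The arm moves only by the tool arm_command, never from a script. Its argument "rows" is a list of rows, each a list of 5 numbers: the closure, from 0 (fully open) to 1 (shut), then the shift along the tool's x, y, z normalised to -1 to 1, where 1 is 0.03 m, then the turn about the tool's z normalised to -1 to 1, where 1 is 90 degrees. In form: [[grip, tx, ty, tz, roll], ...]. A call has 1 to 10 rows; each row shifts and turns the commanded pose from where the row before left it, along the tool's axes as they then stand; what a row does not reach is not made up. A row lasts 1/12 s, in which the tool goes at most 41.7 mm and 7.16 degrees, less where a joint would pass 70% of its speed; a pose out of reach is approached as far as the arm can. A call with a number of a shift or a turn outside -1 to 1 is refused whole. A call with a gripper value outside its range is refused whole. The fingers move at their own pace and stop on an object; "newtons" is the grip in N (left out, the last holds). Time passes only in rows, so rows that do not move let the fingers close. It gives the time, the measured TCP pose, the force, the opening and the grip force at its end, in the units of the state.
- r.observe(): the state, without advancing time (a new reading comes with each control period).
- r.snapshot(name): name is "side" or "top"; returns a dict with "frame" (400x640x3 uint8, red, green, blue), "K" (3x3 intrinsics, pixels), "R" (3x3) and "t" (3): a world point X has camera coordinates R X + t. Camera axes: x right, y down, z forward; pixel columns grow to the right and rows downward; lengths in mm; the calibration is good to about 2 mm. A picture is of the moment at which its call begins. There is no depth.
- r.finish_job(): hands the job in; it is judged then, once.
The state is a dict: "clock": time; "joint_pos": joint angles; "joint_velocities": joint speeds; "tau": joint torques, N m; "position": TCP position; "tool_rot": TCP orientation; "wrist_force": force on the tool from outside, world axes, zero at the start; "wrist_torque": the same for the moment, N m; "finger_gap": finger opening in mm; "grasp_force": force on a finger pad.
Only numpy, scipy, OpenCV 4.12 (cv2) and the standard library are available. Lean on these libraries where they do the work, as an engineer would, in place of code of your own. Each camera call takes 0.05 s, during which the arm holds its last target. There are 200 camera calls.

## Working session

There is one attempt and no reset: what is moved stays moved. The work goes in short steps, Python scripts to look and compute and a tool call to move; the robot and the scene stay as the last step left them, time stands still between calls to the robot, and variables do not carry over. Pictures are saved under pics/ and viewed, at most 10 in all, crops included, and the job is handed in when it is done.

Besides the shell and the picture viewer there is one more tool, called by a JSON object that holds its "fn" and its "kwargs", one argument or row to a line. arm_command: Moves the arm, as the interface text tells. Scaled input: -1 to 1 covers 0.03 m each way for a shift and 90 degrees each way for a turn. Its arguments: {"type":"object","properties":{"rows":{"type":"array"},"newtons":{"type":"number"}},"required":["rows"]}

```bash
ls; mkdir -p pics
python3 - <<'E'
from bench import r
import cv2,numpy as np,pickle
o=r.observe();print(o)
for n in("side","top"):
    s=r.snapshot(n);pickle.dump(s,open(f"pics/{n}0.pkl","wb"));cv2.imwrite(f"pics/{n}0.png",s["frame"][:,:,::-1])
    print(n,s["K"],s["R"],s["t"])
E
```

```text
pics
{'clock': 0.0, 'joint_pos': array([ 1.18949469,  0.42673142,  0.07383382,  1.6066327 , -0.03407708,
        1.11080964, -0.06710956]), 'joint_velocities': array([ 0.00014906, -0.0002249 ,  0.00056395, -0.0013132 ,  0.00147334,
        0.00096874, -0.00030493]), 'tau': array([ 1.60510881e-03, -9.49827361e+01,  3.76171544e+00, -4.63518977e+01,
        1.92270416e-02,  1.00838408e-02, -5.47366824e-05]), 'position': array([ 154.95246981, -656.56253476,  249.59913276]), 'tool_rot': array([-6.48003632e-04,  9.93291739e-01,  1.15633408e-01, -1.31509593e-04]), 'wrist_force': array([-0.21526001,  0.36822168,  0.83322138]), 'wrist_torque': array([ 0.00528017, -0.00346771, -0.02333262]), 'grasp_force': 0.0, 'finger_gap': 85.25533844479307}
side [[440.55068914   0.         314.13784965]
 [  0.         440.55068914 205.76865745]
 [  0.           0.           1.        ]] [[ 0.97785792 -0.20912561  0.00776975]
 [-0.10440048 -0.51967468 -0.84796153]
 [ 0.18136821  0.82837474 -0.53000082]] [-547.53936074  201.170702   1056.72005863]
top [[399.63720717   0.         313.12816422]
 [  0.         399.63720717 198.33670762]
 [  0.           0.           1.        ]] [[ 1.93616484e-02 -9.99812047e-01 -9.98590997e-04]
 [-9.85255462e-01 -1.89099222e-02 -1.70041433e-01]
 [ 1.69990590e-01  4.27614967e-03 -9.85436408e-01]] [  32.82230907  599.75217416 1106.68034642]
```

View pics/top0.png

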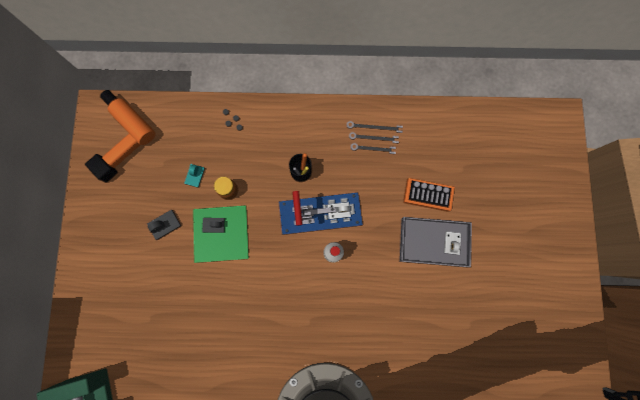

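View pics/side0.png

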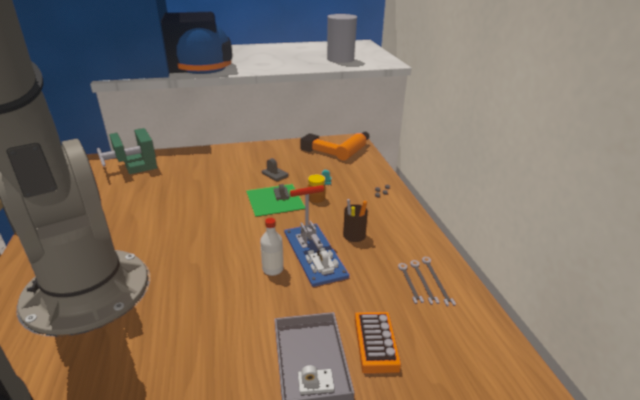

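The top view shows the jig (blue) at (320,213), with the red bar at (297,208) and the finished bracket at (340,210). The mat is at (220,235), the tray at (436,242) with the earlier bracket at (453,243), and the bottle, can, jar and case stand around them.

There are three raw-like things: a dark one on the mat at (214,225), a larger dark one at (164,224) and a turquoise one at (195,175). The one on the mat is the smaller dark one, so it fits. I'll confirm it with an enlarged crop.

```bash
cat > h.py <<'E'
import numpy as np,cv2,pickle
from scipy.spatial.transform import Rotation as Ro
def load(n): return pickle.load(open(f"pics/{n}.pkl","rb"))
def snap(r,view,name):
    s=r.snapshot(view);pickle.dump(s,open(f"pics/{name}.pkl","wb"));return s
def cast(s,px,z):
    px=np.atleast_2d(np.asarray(px,float));d=np.c_[(px-[s["K"][0,2],s["K"][1,2]])/s["K"][0,0],np.ones(len(px))]@s["R"]
    c=-s["R"].T@s["t"];return c+d*((z-c[2])/d[:,2])[:,None]
def proj(s,X):
    p=np.atleast_2d(X)@s["R"].T+s["t"];return p[:,:2]/p[:,2:]*s["K"][0,0]+[s["K"][0,2],s["K"][1,2]]
def mask(s,lo,hi,box=None):
    h=cv2.cvtColor(s["frame"],cv2.COLOR_RGB2HSV);m=cv2.inRange(h,np.array(lo),np.array(hi))
    if box:
        b=np.zeros_like(m);x0,y0,x1,y1=box;b[y0:y1,x0:x1]=1;m=m*b
    return m
def big(m):
    c,_=cv2.findContours(m,cv2.RETR_EXTERNAL,cv2.CHAIN_APPROX_NONE);return max(c,key=cv2.contourArea)[:,0]
def crop(s,x0,y0,x1,y1,k,name):
    cv2.imwrite(f"pics/{name}.png",cv2.resize(s["frame"][y0:y1,x0:x1,::-1],None,fx=k,fy=k,interpolation=cv2.INTER_CUBIC))
def rect(X):
    (cx,cy),(w,h),a=cv2.minAreaRect(X[:,:2].astype(np.float32));return np.round([cx,cy,w,h,a],1)
E
python3 - <<'E'
from h import *
s=load("top0")
crop(s,140,155,390,275,3,"c1")
m=cv2.morphologyEx(mask(s,(105,100,40),(125,255,255),(260,180,380,250)),cv2.MORPH_CLOSE,np.ones((9,9)))
print("jig",rect(cast(s,big(m),12)))
m=cv2.morphologyEx(mask(s,(45,100,40),(75,255,255),(180,195,260,270)),cv2.MORPH_CLOSE,np.ones((9,9)))
print("mat",rect(cast(s,big(m),6)))
b=big(mask(s,(0,150,80),(8,255,255),(280,180,315,240)));print("bar",rect(cast(s,b,161)),rect(b))
for bx,nm in(((198,212,232,238),"raw"),((140,205,190,242),"bigdark")):
    m=mask(s,(0,0,0),(180,90,95),bx);c=big(m);print(nm,cv2.contourArea(c),rect(c),rect(cast(s,c,16 if nm=="raw" else 10)))
m=mask(s,(0,0,0),(180,80,140),(390,205,485,275));c=big(m);print("tray",rect(c),rect(cast(s,c,30)))
m=mask(s,(0,0,150),(180,60,255),(440,225,468,262));c=big(m);print("earlier",rect(c),rect(cast(s,c,14)))
E
```

```text
jig [562.5  22.6  98.2 237.8   7.7]
mat [496.3 318.7 158.8 159.9   5.1]
bar [555.8  85.2  88.5  17.1   9.3] [297.1 207.3  33.5   6.5  82.1]
raw 277.5 [213. 225.  14.  22.  90.] [519.6 338.8  41.5  64.    1.1]
bigdark 504.5 [163.3 224.4  19.   29.3  59.7] [519.2 488.3  58.2  84.8  33. ]
tray [435.6 241.5  72.3  45.3   4.2] [ 483.5 -312.6  205.6  130.7   86.4]
earlier [452.5 242.8  14.7  21.5   4.4] [ 481.1 -367.    42.9   62.5   83.2]
```

View pics/c1.png

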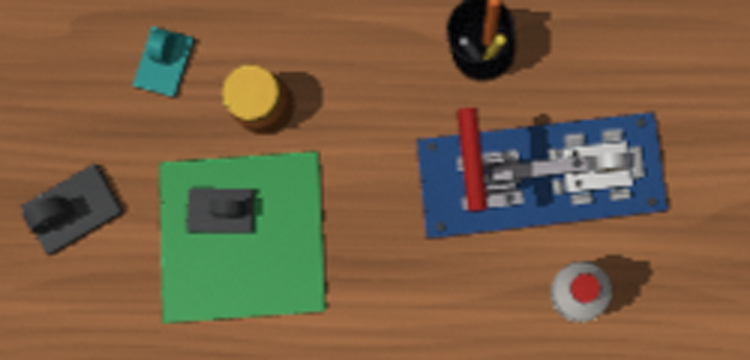

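The crop confirms it. The dark bracket on the mat, at crop (222,210) and about 64 x 42 mm, is the raw one. The dark bracket at crop (73,210) measures 85 x 58 mm, so it is the bigger look-alike, and the turquoise one at (165,62) is excluded. On the raw bracket the lug is at the right (-y) and the ear points left (+y), the same way as in the jig.

Next I'll refine the poses.

```bash
cat >> h.py <<'E'
def tri(sa,pa,sb,pb):
    P=lambda s:s["K"]@np.c_[s["R"],s["t"]]
    X=cv2.triangulatePoints(P(sa),P(sb),np.float64(pa).reshape(2,1),np.float64(pb).reshape(2,1))[:,0];return X[:3]/X[3]
def edges(X,rc):
    # fit the four sides of a rectangle to outline points (plane coords)
    a=np.deg2rad(rc[4]);u=np.array([np.cos(a),np.sin(a)]);v=np.array([-u[1],u[0]]);Q=(X[:,:2]-rc[:2])@np.c_[u,v];out=[]
    for k in(0,1):
        for sg in(-1,1):
            p=Q[(np.abs(Q[:,k]-sg*rc[2+k]/2)<4)&(np.abs(Q[:,1-k])<.42*rc[3-k])]
            s,i=np.polyfit(p[:,1-k],p[:,k],1);out.append((round(i,1),round(np.rad2deg(np.arctan(s if k else -s))+rc[4],2),len(p)))
    return out
E
python3 - <<'E'
from h import *
T,S=load("top0"),load("side0")
def jig(s,box,n):
    m=cv2.morphologyEx(mask(s,(100,90,30),(125,255,255),box),cv2.MORPH_CLOSE,np.ones((9,9)))
    X=cast(s,big(m),12);rc=rect(X);print(n,rc,edges(X,rc))
jig(T,(260,180,380,250),"jigT");jig(S,(275,215,355,290),"jigS")
bt=big(mask(T,(0,150,80),(8,255,255),(280,180,315,240)));bs=big(mask(S,(0,150,80),(8,255,255),(285,180,330,200)))
ct,cs=rect(bt),rect(bs);print(ct,cs)
print("bar mid",tri(T,ct[:2],S,cs[:2]))
for nm,m in(("raw",mask(T,(0,0,0),(180,90,95),(198,212,232,238))),):
    X=cast(T,big(m),16);rc=rect(X);print(edges(X,rc))
m=mask(S,(0,0,0),(180,90,95),(265,178,292,205));c=big(m);print("rawS",rect(c),c.min(0),c.max(0),proj(S,[[520,339,16]]),proj(T,[[520,339,16]]))
for nm,s,lo,hi,bx,z in(("jar lid",T,(20,150,120),(32,255,255),(205,170,245,205),75),("jarS",S,(20,150,120),(32,255,255),(300,170,335,195),75),("cap",T,(0,120,100),(8,255,255),(322,240,345,265),150),("can",T,(0,0,0),(180,255,60),(283,150,318,185),85)):
    print(nm,rect(cast(s,big(mask(s,lo,hi,bx)),z)))
E
```

```text
jigT [562.4  22.6  98.1 237.9   7.8] [(np.float64(-47.6), np.float64(7.73), 67), (np.float64(47.5), np.float64(7.86), 66), (np.float64(-117.6), np.float64(8.06), 27), (np.float64(117.5), np.float64(7.21), 28)]
jigS [564.7  20.3  97.4 239.6   7.5] [(np.float64(-47.3), np.float64(7.5), 45), (np.float64(46.8), np.float64(7.12), 20), (np.float64(-117.8), np.float64(8.52), 30), (np.float64(118.5), np.float64(10.32), 9)]
[297.1 207.3  33.5   6.5  82.1] [307.  190.2   6.3  32.7  83.3]
bar mid [556.64689521  84.9693965  163.95258954]
[(np.float64(-20.0), np.float64(-2.73), 18), (np.float64(20.7), np.float64(1.1), 18), (np.float64(-29.9), np.float64(0.7), 11), (np.float64(29.8), np.float64(2.24), 11)]
rawS [280.8 193.8  13.9  12.2  56.3] [275 186] [289 199] [[280.14643309 192.50461644]] [[212.92360038 224.83399006]]
jar lid [628.  303.   49.9  50.2  47.7]
jarS [629.1 297.1  71.8  50.5  78.6]
cap [445.4 -14.7  23.6  22.   46. ]
can [682.2  82.2  80.3  64.    7.3]
```

{"fn": "arm_command", "kwargs": {
  "rows": [
    [0, 0, 0, 0, 0.062],
    [0, 0.65, -0.95, 0, 0],
    [0, 0.65, -0.95, 0, 0],
    [0, 0.65, -0.95, 0, 0],
    [0, 0.65, -0.95, 0, 0],
    [0, 0.65, -0.95, 0, 0],
    [0, 0.65, -0.95, 0, 0],
    [0, 0.65, -0.95, 0, 0],
    [0, 0.65, -0.95, 0, 0],
    [0, 0.65, -0.95, 0, 0]
  ],
  "newtons": 30
}}

```text
clock: 0.93
position: [294.9, -377.5, 250.2]
tool_rot: [-0.0, 0.998, 0.067, -0.0]
wrist_force: [1.4, -0.8, 0.2]
finger_gap: 85.1
grasp_force: 0.0
```

{"fn": "arm_command", "kwargs": {
  "rows": [
    [0, 0.65, -0.95, 0, 0],
    [0, 0.65, -0.95, 0, 0],
    [0, 0.65, -0.95, 0, 0],
    [0, 0.65, -0.95, 0, 0],
    [0, 0.65, -0.95, 0, 0],
    [0, 0.65, -0.95, 0, 0],
    [0, 0.65, -0.95, 0, 0],
    [0, 0.65, -0.95, 0, 0],
    [0, 0.65, -0.95, 0, 0],
    [0, 0.65, -0.95, 0, 0]
  ]
}}

```text
clock: 1.77
position: [449.9, -69.0, 250.4]
tool_rot: [0.0, 0.998, 0.067, 0.0]
wrist_force: [1.3, -0.9, 0.6]
finger_gap: 85.3
grasp_force: 0.0
```

{"fn": "arm_command", "kwargs": {
  "rows": [
    [0, 0.65, -0.95, 0, 0],
    [0, 0.65, -0.95, 0, 0],
    [0, 0.65, -0.95, 0, 0],
    [0, 0.65, -0.95, 0, 0],
    [0, 0, 0, 0.5, 0],
    [0, 0, 0, 0.5, 0],
    [0, 0, 0, 0, 0],
    [0, 0, 0, 0, 0]
  ]
}}

```text
clock: 2.43
position: [511.2, 52.6, 219.9]
tool_rot: [-0.0, 0.998, 0.067, -0.001]
wrist_force: [-0.4, -0.8, 0.3]
finger_gap: 85.4
grasp_force: 0.0
```

```bash
cat >> h.py <<'E'
D=np.array([-.134,.991]);E_=np.array([-.991,-.134]);O=np.array([562.8,27.0])
def J(x,y=0,z=0): return np.r_[O+x*D+y*E_,z]
def go(r,target,yaw=None):
    o=r.observe();q=o["tool_rot"];R=Ro.from_quat(np.r_[q[1:],q[0]]).as_matrix()
    cy=np.degrees(np.arctan2(R[1,0],R[0,0]));print("pos",o["position"].round(1),"yaw",cy.round(2),"F",o["wrist_force"].round(1),"gap",round(o["finger_gap"],1),"grip",round(float(o["grasp_force"]),1),"t",round(o["clock"],2))
    d=(np.asarray(target)-o["position"]);print("world d",d.round(1),"tool units",(R.T@d/30).round(3),"roll","" if yaw is None else round((cy-yaw)/90,3))
E
python3 - <<'E'
from bench import r
from h import *
go(r,[527.8,80.7,161],7.7)
s=snap(r,"side","side1");crop(s,230,120,380,290,3.4,"c2")
E
```

```text
pos [511.2  52.6 219.9] yaw 7.7 F [-0.4 -0.8  0.3] gap 85.4 grip 0.0 t 2.43
world d [ 16.6  28.1 -58.9] tool units [ 0.678 -0.854  1.962] roll 0.0
```

View pics/c2.png

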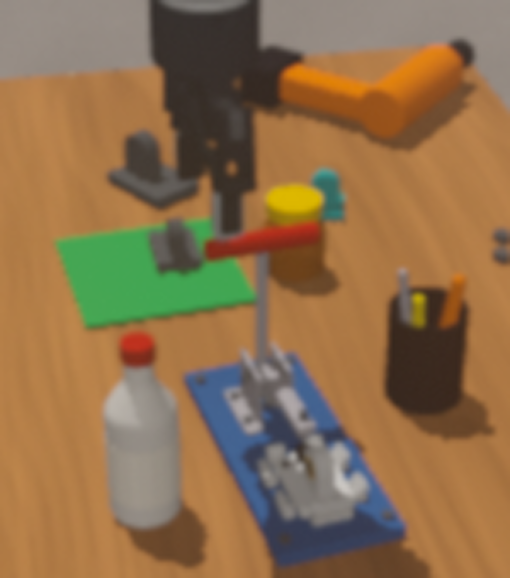

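The crop shows the clamp closed with the red bar upright at (262,240). The fingers are above its left (robot-side) end, and the surroundings are clear. I'll go down and pinch the bar.

{"fn": "arm_command", "kwargs": {
  "rows": [
    [0, 0.68, -0.85, 0, 0],
    [0, 0, 0, 0, 0],
    [0, 0, 0, 0.95, 0],
    [0, 0, 0, 0.95, 0],
    [0, 0, 0, 0, 0],
    [0, 0, 0, 0, 0]
  ]
}}

```text
clock: 2.98
position: [528.2, 80.4, 163.7]
tool_rot: [-0.0, 0.998, 0.067, -0.001]
wrist_force: [-0.4, 0.4, 1.0]
finger_gap: 85.2
grasp_force: 0.0
```

{"fn": "arm_command", "kwargs": {
  "rows": [
    [1, 0, 0, 0, 0],
    [1, 0, 0, 0, 0],
    [1, 0, 0, 0, 0],
    [1, 0, 0, 0, 0],
    [1, 0, 0, 0, 0],
    [1, 0, 0, 0, 0],
    [1, 0, 0, 0, 0],
    [1, 0, 0, 0, 0]
  ],
  "newtons": 30
}}

```text
clock: 3.65
position: [528.6, 81.5, 164.0]
tool_rot: [-0.0, 0.998, 0.067, 0.0]
wrist_force: [-2.6, 3.3, 7.1]
finger_gap: 16.9
grasp_force: 30.1
```

{"fn": "arm_command", "kwargs": {
  "rows": [
    [1, 0, -0.416, 0.021, 0],
    [1, 0, -0.412, 0.062, 0],
    [1, 0, -0.403, 0.103, 0],
    [1, 0, -0.391, 0.143, 0],
    [1, 0, -0.375, 0.181, 0],
    [1, 0, -0.355, 0.218, 0],
    [1, 0, 0, 0, 0]
  ]
}}

```text
clock: 4.23
position: [518.9, 152.2, 140.8]
tool_rot: [-0.0, 0.998, 0.068, 0.0]
wrist_force: [4.0, -1.8, -2.5]
finger_gap: 16.6
grasp_force: 30.5
```

{"fn": "arm_command", "kwargs": {
  "rows": [
    [1, 0, -0.332, 0.252, 0],
    [1, 0, -0.305, 0.284, 0],
    [1, 0, -0.275, 0.313, 0],
    [1, 0, -0.243, 0.339, 0],
    [1, 0, -0.207, 0.361, 0],
    [1, 0, -0.16, 0.36, 0],
    [1, 0, 0, 0, 0],
    [1, 0, 0, 0, 0]
  ]
}}

```text
clock: 4.9
position: [512.8, 196.6, 83.2]
tool_rot: [-0.0, 0.998, 0.067, -0.0]
wrist_force: [3.5, -0.5, -6.2]
finger_gap: 16.8
grasp_force: 31.3
```

Run:
```python
from bench import r
from h import *
go(r,[512,197,81])
s=snap(r,"side","side2");crop(s,230,120,380,290,3.4,"c3")
```

```text
pos [512.8 196.6  83.2] yaw 7.74 F [ 3.5 -0.5 -6.2] gap 16.8 grip 31.3 t 4.9
world d [-0.8  0.4 -2.2] tool units [-0.026 -0.015  0.075] roll
```

View pics/c3.png

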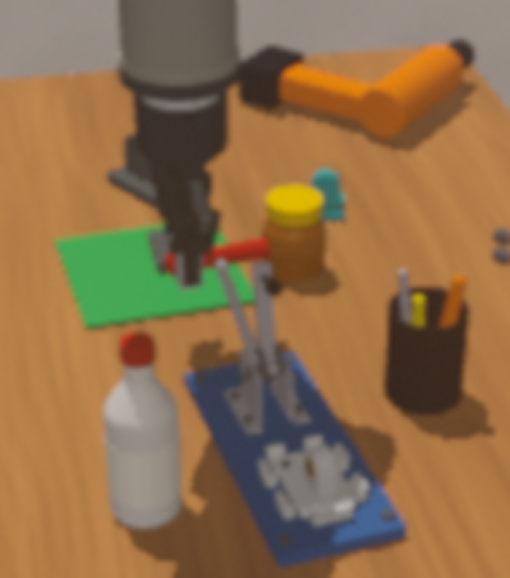

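The crop shows the handle laid back with the bar at (215,255), the clamp arm upright at (265,310) and the finished bracket still in the nest at (310,480). I'll release the bar and lift.

{"fn": "arm_command", "kwargs": {
  "rows": [
    [0, 0, 0, 0, 0],
    [0, 0, 0, 0, 0],
    [0, 0, 0, 0, 0],
    [0, 0, 0, 0, 0],
    [0, 0, 0, -1, 0],
    [0, 0, 0, -1, 0],
    [0, 0, 0, -1, 0],
    [0, 0, 0, -1, 0],
    [0, 0, 0, -1, 0],
    [0, 0, 0, 0, 0]
  ]
}}

```text
clock: 5.78
position: [514.9, 197.1, 239.9]
tool_rot: [-0.001, 0.998, 0.067, 0.004]
wrist_force: [1.1, 0.5, 0.0]
finger_gap: 85.3
grasp_force: 0.0
```

Run:
```python
from bench import r
from h import *
print(r.observe()["joint_pos"].round(2))
go(r,J(-72,0,200),97.7)
T,S=snap(r,"top","top3"),snap(r,"side","side3")
b=big(mask(T,(0,150,80),(8,255,255),(230,180,300,240)));print("bar",rect(cast(T,b,81)))
```

```text
[-0.02  0.28 -0.55  1.87  0.17  1.03 -2.07]
pos [514.9 197.1 239.9] yaw 7.69 F [1.1 0.5 0. ] gap 85.3 grip 0.0 t 5.78
world d [  57.6 -241.4  -39.9] tool units [0.816 8.234 1.325] roll -1.0Traceback (most recent call last):
  File "<stdin>", line 6, in <module>
  File "h.py", line 17, in big
    c,_=cv2.findContours(m,cv2.RETR_EXTERNAL,cv2.CHAIN_APPROX_NONE);return max(c,key=cv2.contourArea)[:,0]
                                                                           ~~~^^^^^^^^^^^^^^^^^^^^^^^
ValueError: max() iterable argument is empty
```

{"fn": "arm_command", "kwargs": {
  "rows": [
    [0, 0, 0, 0, 0.077],
    [0, 0, 0, 0, 0.077],
    [0, 0, 0, 0, 0.077],
    [0, 0, 0, 0, 0.077],
    [0, 0, 0, 0, 0.077],
    [0, 0, 0, 0, 0.077],
    [0, 0, 0, 0, 0.077],
    [0, 0, 0, 0, 0.077],
    [0, 0, 0, 0, 0.077],
    [0, 0, 0, 0, 0.077]
  ]
}}

```text
clock: 6.72
position: [510.8, 193.0, 224.0]
tool_rot: [0.009, 0.933, -0.359, -0.007]
wrist_force: [0.3, 0.5, -1.5]
finger_gap: 85.7
grasp_force: 0.0
```

{"fn": "arm_command", "kwargs": {
  "rows": [
    [0, 0, 0, 0, 0.077],
    [0, 0, 0, 0, 0.077],
    [0, 0, 0, 0, 0.077],
    [0, 0, 0, 0, 0]
  ]
}}

```text
clock: 7.05
position: [509.4, 191.5, 217.1]
tool_rot: [0.016, 0.904, -0.426, -0.013]
wrist_force: [0.1, -0.4, -0.3]
finger_gap: 85.5
grasp_force: 0.0
```

{"fn": "arm_command", "kwargs": {
  "rows": [
    [0, 0.9, -0.1, 0, 0],
    [0, 0.9, -0.1, 0, 0],
    [0, 0.9, -0.1, 0, 0],
    [0, 0.9, -0.1, 0, 0],
    [0, 0.9, -0.1, 0, 0],
    [0, 0.9, -0.1, 0, 0],
    [0, 0.9, -0.1, 0, 0],
    [0, 0.9, -0.1, 0, 0],
    [0, 0.9, 0, 0, 0],
    [0, 0, 0, 0, 0]
  ]
}}

```text
clock: 7.88
position: [685.1, 14.2, 213.0]
tool_rot: [0.016, 0.904, -0.427, -0.013]
wrist_force: [-1.1, -0.3, 0.9]
finger_gap: 85.3
grasp_force: 0.0
```

Run:
```python
from bench import r
from h import *
print(r.observe()["joint_pos"].round(2),r.tip_extent)
go(r,J(-72,0,200),-82.3)
S=snap(r,"side","side4")
for z,x in((56,-72),(22,-28)): print(proj(S,J(x,0,z)))
# brass bush / bright lug top in first images
s=load("side2");m=mask(s,(12,80,60),(30,255,255),(305,240,345,285));
print("brass",[rect(big(m))])
crop(s,300,235,350,285,10,"c4")
```

```text
[-0.54  0.56  0.61  1.61 -0.33  1.12 -2.3 ] 19.0
pos [685.1  14.2 213. ] yaw -50.55 F [-1.1 -0.3  0.9] gap 85.3 grip 0.0 t 7.88
world d [-112.7  -58.6  -13. ] tool units [-0.875  4.12   0.609] roll 0.353
[[322.97351317 252.86666184]]
[[316.7474327  253.29395048]]
brass [array([336., 252.,  24.,  16.,  90.])]
```

View pics/c4.png

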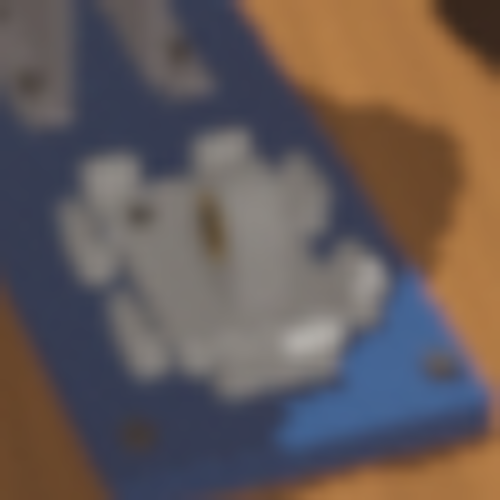

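The roll stopped short against the wrist limits, at yaw -50°. I'll turn the other way, to +97.7°, which is the same grasp.

{"fn": "arm_command", "kwargs": {
  "rows": [
    [0, 0, 0, -0.1, -0.075],
    [0, 0, 0, -0.1, -0.075],
    [0, 0, 0, -0.1, -0.075],
    [0, 0, 0, -0.1, -0.075],
    [0, 0, 0, -0.1, -0.075],
    [0, 0, 0, -0.1, -0.075],
    [0, 0, 0, -0.1, -0.075],
    [0, 0, 0, -0.1, -0.075],
    [0, 0, 0, -0.1, -0.075],
    [0, 0, 0, -0.1, -0.075]
  ]
}}

```text
clock: 8.77
position: [684.1, 21.0, 244.0]
tool_rot: [0.004, 0.988, 0.153, -0.02]
wrist_force: [0.3, -1.0, -0.6]
finger_gap: 85.6
grasp_force: 0.0
```

{"fn": "arm_command", "kwargs": {
  "rows": [
    [0, 0, 0, 0, -0.075],
    [0, 0, 0, 0, -0.075],
    [0, 0, 0, 0, -0.075],
    [0, 0, 0, 0, -0.075],
    [0, 0, 0, 0, -0.075],
    [0, 0, 0, 0, -0.075],
    [0, 0, 0, 0, -0.075],
    [0, 0, 0, 0, -0.075],
    [0, 0, 0, 0, -0.075],
    [0, 0, 0, 0, -0.075]
  ]
}}

```text
clock: 9.6
position: [684.1, 21.0, 244.1]
tool_rot: [-0.007, 0.736, 0.676, -0.019]
wrist_force: [-0.2, -0.1, 1.2]
finger_gap: 85.6
grasp_force: 0.0
```

Run:
```python
from bench import r
from h import *
print(r.observe()["joint_pos"].round(2),r.observe()["tool_rot"].round(4))
go(r,J(-72,0,200),97.7)
```

```text
[-0.19  0.47  0.09  1.56 -0.03  1.16 -0.19] [-0.0071  0.7364  0.6762 -0.0186]
pos [684.1  21.  244.1] yaw 85.14 F [-0.2 -0.1  1.2] gap 85.6 grip 0.0 t 9.6
world d [-111.7  -65.4  -44.1] tool units [-2.46  -3.468  1.638] roll -0.14
```

{"fn": "arm_command", "kwargs": {
  "rows": [
    [0, 0, 0, 0, -0.07],
    [0, 0, 0, 0, -0.07],
    [0, 0, 0, 0, 0]
  ]
}}

```text
clock: 9.85
position: [684.2, 20.8, 244.2]
tool_rot: [-0.009, 0.658, 0.753, -0.018]
wrist_force: [-0.0, -0.2, 0.2]
finger_gap: 85.5
grasp_force: 0.0
```

Run:
```python
from bench import r
from h import *
go(r,J(-72,0,110),97.7)
q=r.observe()["tool_rot"];print(Ro.from_quat(np.r_[q[1:],q[0]]).as_matrix()[:,2].round(4))
# nest position check from top: bright blob
T=load("top0");m=mask(T,(0,0,150),(180,50,255),(315,195,365,235));c=big(m);print(rect(cast(T,c,20)),J(-60)," expect")
```

```text
pos [684.2  20.8 244.2] yaw 97.7 F [-0.  -0.2  0.2] gap 85.5 grip 0.0 t 9.85
world d [-111.7  -65.2 -134.2] tool units [-1.612 -3.806  4.638] roll -0.0
[-0.037  -0.0145 -0.9992]
[578.3 -15.   22.8  91.6   7.5] [570.84 -32.46   0.  ]  expect
```

{"fn": "arm_command", "kwargs": {
  "rows": [
    [0, -0.403, -0.95, 0.04, 0],
    [0, -0.403, -0.95, 0.04, 0],
    [0, -0.403, -0.95, 0.04, 0],
    [0, -0.403, -0.95, 0.04, 0],
    [0.4, 0, 0, 0.9, 0],
    [0.4, 0, 0, 0.9, 0],
    [0.4, 0, 0, 0.9, 0],
    [0.4, 0, 0, 0.9, 0],
    [0.4, 0, 0, 0.9, 0],
    [0.4, 0, 0, 0, 0]
  ]
}}

```text
clock: 10.68
position: [569.6, -43.6, 105.2]
tool_rot: [-0.011, 0.661, 0.75, -0.02]
wrist_force: [-1.8, -0.7, -0.4]
finger_gap: 51.6
grasp_force: 0.0
```

Run:
```python
from bench import r
from h import *
go(r,J(-72,0,48),97.7)
S=snap(r,"side","side5");crop(S,270,190,370,290,6,"c5")
```

```text
pos [569.6 -43.6 105.2] yaw 97.16 F [-1.8 -0.7 -0.4] gap 51.6 grip 0.0 t 10.68
world d [  2.8  -0.8 -57.2] tool units [-0.019  0.175  1.902] roll -0.006
```

View pics/c5.png

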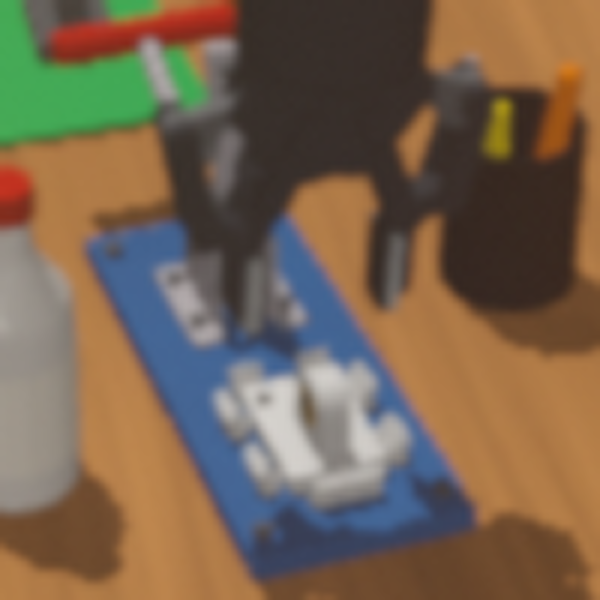

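The crop shows the fingers straddling the lug at (330,400), with the can and bottle clear. I'll go down and grip.

{"fn": "arm_command", "kwargs": {
  "rows": [
    [0.4, -0.02, 0.175, 0.4, -0.006],
    [0.4, 0, 0, 0.5, 0],
    [0.4, 0, 0, 0.5, 0],
    [0.4, 0, 0, 0.5, 0],
    [0.4, 0, 0, 0, 0],
    [0.4, 0, 0, 0, 0]
  ]
}}

```text
clock: 11.23
position: [576.5, -44.8, 53.3]
tool_rot: [-0.009, 0.657, 0.753, -0.018]
wrist_force: [-0.0, 0.0, 1.4]
finger_gap: 51.1
grasp_force: 0.0
```

{"fn": "arm_command", "kwargs": {
  "rows": [
    [1, 0, 0, 0, 0],
    [1, 0, 0, 0, 0],
    [1, 0, 0, 0, 0],
    [1, 0, 0, 0, 0],
    [1, 0, 0, 0, 0],
    [1, 0, 0, 0, 0],
    [1, 0, 0, 0, 0]
  ],
  "newtons": 40
}}

```text
clock: 11.82
position: [576.5, -45.0, 53.6]
tool_rot: [-0.008, 0.657, 0.753, -0.017]
wrist_force: [-1.9, -0.6, 9.1]
finger_gap: 13.1
grasp_force: 41.8
```

Run:
```python
from bench import r
from h import *
go(r,J(-72,0,48),97.7)
o=r.observe();q=o["tool_rot"];print(Ro.from_quat(np.r_[q[1:],q[0]]).as_matrix()[:,2].round(4),o["wrist_torque"].round(2))
```

```text
pos [576.5 -45.   53.6] yaw 97.81 F [-1.9 -0.6  9.1] gap 13.1 grip 41.8 t 11.82
world d [-4.1  0.7 -5.6] tool units [ 0.043 -0.125  0.192] roll 0.001
[-0.0351 -0.0152 -0.9993] [ 0.05  0.26 -0.07]
```

{"fn": "arm_command", "kwargs": {
  "rows": [
    [0.65, 0, 0, 0, 0],
    [0.65, 0, 0, 0, 0],
    [0.65, 0, 0, 0, 0],
    [0.65, 0.03, -0.08, 0.19, 0],
    [0.65, 0, 0, 0, 0],
    [0.65, 0, 0, 0, 0],
    [0.65, 0, 0, 0, 0]
  ]
}}

```text
clock: 12.4
position: [573.1, -44.5, 46.8]
tool_rot: [-0.009, 0.657, 0.753, -0.018]
wrist_force: [0.1, -0.2, -0.2]
finger_gap: 30.1
grasp_force: 0.0
```

{"fn": "arm_command", "kwargs": {
  "rows": [
    [1, 0, 0, 0, 0],
    [1, 0, 0, 0, 0],
    [1, 0, 0, 0, 0],
    [1, 0, 0, 0, 0],
    [1, 0, 0, 0, 0],
    [1, 0, 0, 0, 0]
  ],
  "newtons": 50
}}

```text
clock: 12.9
position: [573.9, -44.6, 47.5]
tool_rot: [-0.008, 0.657, 0.753, -0.017]
wrist_force: [1.2, 0.5, 5.8]
finger_gap: 13.1
grasp_force: 49.0
```

{"fn": "arm_command", "kwargs": {
  "rows": [
    [1, 0, 0, -0.3, 0],
    [1, 0, 0, -0.5, 0],
    [1, 0, 0, -0.8, 0],
    [1, 0, 0, -0.9, 0],
    [1, 0, 0, -0.9, 0],
    [1, 0, 0, -0.9, 0],
    [1, 0, 0, -0.8, 0],
    [1, 0, 0, 0, 0]
  ]
}}

```text
clock: 13.57
position: [580.8, -42.2, 205.0]
tool_rot: [-0.006, 0.657, 0.753, -0.016]
wrist_force: [1.2, -0.3, -1.5]
finger_gap: 13.6
grasp_force: 48.7
```

{"fn": "arm_command", "kwargs": {
  "rows": [
    [1, -0.4, -0.2, 0, 0],
    [1, -0.8, -0.433, 0, 0],
    [1, -0.8, -0.433, 0, 0],
    [1, -0.8, -0.433, 0, 0],
    [1, -0.8, -0.433, 0, 0],
    [1, -0.8, -0.433, 0, 0],
    [1, -0.8, -0.433, 0, 0],
    [1, -0.8, -0.433, 0, 0],
    [1, -0.8, -0.433, 0, 0],
    [1, -0.4, -0.2, 0, 0]
  ]
}}

```text
clock: 14.4
position: [490.8, -275.4, 206.0]
tool_rot: [-0.009, 0.658, 0.752, -0.019]
wrist_force: [-1.5, -0.1, -1.9]
finger_gap: 13.0
grasp_force: 48.7
```

{"fn": "arm_command", "kwargs": {
  "rows": [
    [1, 0, 0, 0, 0]
  ]
}}

```text
clock: 14.48
position: [490.8, -275.6, 205.9]
tool_rot: [-0.009, 0.659, 0.752, -0.019]
wrist_force: [0.1, -0.3, -1.7]
finger_gap: 13.2
grasp_force: 48.7
```

Run:
```python
from bench import r
from h import *
go(r,[487.6,-280,44],97.7)
print(r.observe()["joint_pos"].round(2))
S=snap(r,"side","side6");crop(S,200,180,400,400,2.7,"c6")
```

```text
pos [ 490.8 -275.6  205.9] yaw 97.54 F [ 0.1 -0.3 -1.7] gap 13.2 grip 48.7 t 14.48
world d [  -3.2   -4.4 -161.9] tool units [-0.076  0.092  5.399] roll -0.002
[ 0.25  0.3   0.16  1.9  -0.02  0.97  0.55]
```

View pics/c6.png

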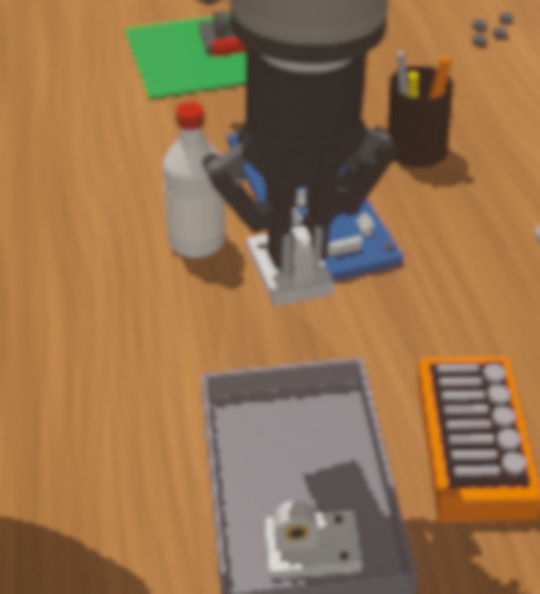

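The crop shows the finished bracket held level at (290,265), above the free half of the tray, with the earlier bracket at (312,540). I'll lower it.

{"fn": "arm_command", "kwargs": {
  "rows": [
    [1, -0.076, 0.092, 0.5, 0],
    [1, 0, 0, 0.8, 0],
    [1, 0, 0, 0.8, 0],
    [1, 0, 0, 0.8, 0],
    [1, 0, 0, 0.8, 0],
    [1, 0, 0, 0.8, 0],
    [1, 0, 0, 0.6, 0],
    [1, 0, 0, 0.3, 0],
    [1, 0, 0, 0, 0],
    [1, 0, 0, 0, 0]
  ]
}}

```text
clock: 15.37
position: [490.7, -275.8, 44.6]
tool_rot: [-0.009, 0.657, 0.754, -0.018]
wrist_force: [-0.1, -0.4, -2.4]
finger_gap: 12.8
grasp_force: 48.5
```

{"fn": "arm_command", "kwargs": {
  "rows": [
    [1, 0, 0, 0.06, 0],
    [1, 0, 0, 0, 0]
  ]
}}

```text
clock: 15.53
position: [491.2, -276.4, 43.6]
tool_rot: [-0.008, 0.657, 0.754, -0.017]
wrist_force: [-0.2, -0.7, -2.5]
finger_gap: 13.3
grasp_force: 48.6
```

{"fn": "arm_command", "kwargs": {
  "rows": [
    [1, 0, 0, 0.06, 0],
    [1, 0, 0, 0.06, 0],
    [1, 0, 0, 0, 0]
  ]
}}

```text
clock: 15.78
position: [490.8, -276.5, 39.6]
tool_rot: [-0.008, 0.657, 0.753, -0.018]
wrist_force: [-0.0, -0.5, 2.2]
finger_gap: 13.1
grasp_force: 49.3
```

{"fn": "arm_command", "kwargs": {
  "rows": [
    [1, 0, 0, 0.02, 0],
    [1, 0, 0, 0, 0],
    [0.6, 0, 0, 0, 0],
    [0.6, 0, 0, 0, 0],
    [0.6, 0, 0, 0, 0],
    [0.6, 0, 0, 0, 0],
    [0.6, 0, 0, 0, 0]
  ]
}}

```text
clock: 16.37
position: [490.3, -276.3, 38.5]
tool_rot: [-0.009, 0.657, 0.753, -0.018]
wrist_force: [-0.2, 0.1, -0.2]
finger_gap: 34.1
grasp_force: 0.0
```

{"fn": "arm_command", "kwargs": {
  "rows": [
    [0.6, 0, 0, -0.3, 0],
    [0.6, 0, 0, -0.6, 0],
    [0.6, 0, 0, -1, 0],
    [0.6, 0, 0, -1, 0],
    [0.6, 0, 0, -1, 0],
    [0.6, 0, 0, -1, 0],
    [0.6, 0, 0, -1, 0],
    [0.6, 0, 0, -1, 0],
    [0.6, 0, 0, 0, 0]
  ]
}}

```text
clock: 17.12
position: [500.0, -274.1, 251.8]
tool_rot: [-0.005, 0.657, 0.753, -0.016]
wrist_force: [0.3, 0.1, -0.2]
finger_gap: 34.2
grasp_force: 0.0
```

Run:
```python
from bench import r
from h import *
# raw: yaw ~91, TCP over lug = origin -12 along raw x
a=np.deg2rad(91.5);R0=np.array([519.5,338.5]);L=R0-12*np.array([np.cos(a),np.sin(a)])
go(r,np.r_[L,230],91.5);print("lug",L)
S=snap(r,"side","side7");T=snap(r,"top","top7")
m=mask(T,(0,0,0),(180,90,95),(198,212,232,238));c=big(m);print(rect(c),rect(cast(T,c,16)))
f=np.hstack([cv2.resize(S["frame"][180:400,220:400],None,fx=2,fy=2,interpolation=2),cv2.resize(T["frame"][205:243,190:240],None,fx=8,fy=440/38,interpolation=2)])
cv2.imwrite("pics/c7.png",f[:,:,::-1])
```

```text
pos [ 500.  -274.1  251.8] yaw 97.8 F [ 0.3  0.1 -0.2] gap 34.2 grip 0.0 t 17.12
world d [ 19.8 600.6 -21.8] tool units [19.754  3.386  0.349] roll 0.07
lug [519.81412338 326.5041121 ]
[213. 225.  14.  22.  90.] [519.6 338.9  41.5  63.9   1.1]
```

View pics/c7.png

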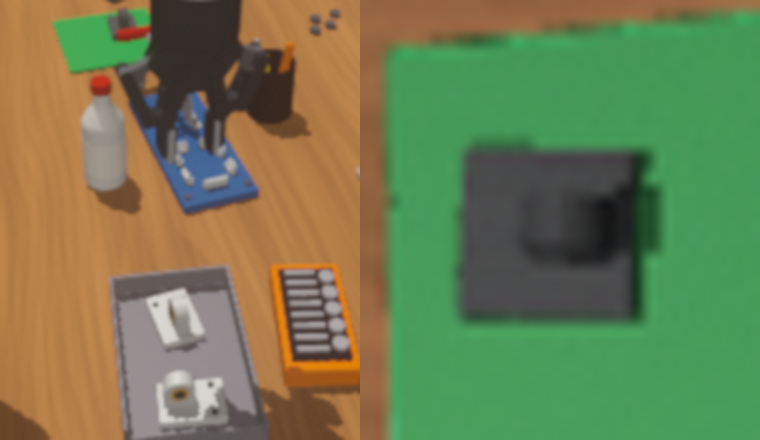

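The left panel shows the finished bracket upright in the free half at (175,318), with the earlier one untouched at (192,395). The right panel shows the raw bracket's foot at (550,235), with the lug to the right and yaw of about 91°. I'll go to the raw bracket.

{"fn": "arm_command", "kwargs": {
  "rows": [
    [0.4, 0.9, 0.154, 0, 0],
    [0.4, 0.9, 0.154, 0, 0],
    [0.4, 0.9, 0.154, 0, 0],
    [0.4, 0.9, 0.154, 0, 0],
    [0.4, 0.9, 0.154, 0, 0],
    [0.4, 0.9, 0.154, 0, 0],
    [0.4, 0.9, 0.154, 0, 0],
    [0.4, 0.9, 0.154, 0, 0],
    [0.4, 0.9, 0.154, 0, 0],
    [0.4, 0.9, 0.154, 0, 0]
  ]
}}

```text
clock: 18.05
position: [506.0, 1.8, 239.9]
tool_rot: [-0.009, 0.657, 0.753, -0.018]
wrist_force: [0.7, 0.1, 1.3]
finger_gap: 51.0
grasp_force: 0.0
```

{"fn": "arm_command", "kwargs": {
  "rows": [
    [0.4, 0.9, 0.154, 0, 0],
    [0.4, 0.9, 0.154, 0, 0],
    [0.4, 0.9, 0.154, 0, 0],
    [0.4, 0.9, 0.154, 0, 0],
    [0.4, 0.9, 0.154, 0, 0],
    [0.4, 0.9, 0.154, 0, 0],
    [0.4, 0.9, 0.154, 0, 0],
    [0.4, 0.9, 0.154, 0, 0],
    [0.4, 0.9, 0.154, 0, 0],
    [0.4, 0.9, 0.154, 0, 0]
  ]
}}

```text
clock: 18.88
position: [515.2, 275.2, 235.2]
tool_rot: [-0.009, 0.657, 0.753, -0.019]
wrist_force: [-0.2, -0.0, 1.5]
finger_gap: 51.4
grasp_force: 0.0
```

{"fn": "arm_command", "kwargs": {
  "rows": [
    [0.4, 0.9, 0.154, 0, 0],
    [0.4, 0, 0, 0, 0.075],
    [0.4, 0, 0, 0, 0],
    [0.4, 0, 0, 0, 0]
  ]
}}

```text
clock: 19.22
position: [516.4, 301.0, 234.8]
tool_rot: [-0.008, 0.699, 0.714, -0.019]
wrist_force: [-0.5, 0.3, 0.1]
finger_gap: 51.0
grasp_force: 0.0
```

Run:
```python
from bench import r
from h import *
print(r.observe()["joint_pos"].round(2))
go(r,[519.8,326.8,90],91.2)
```

```text
[-0.52  0.34 -0.14  1.76  0.04  1.08 -0.65]
pos [516.4 301.  234.8] yaw 91.23 F [-0.5  0.3  0.1] gap 51.0 grip 0.0 t 19.22
world d [   3.4   25.8 -144.8] tool units [0.934 0.316 4.805] roll 0.0
```

{"fn": "arm_command", "kwargs": {
  "rows": [
    [0.4, 0.934, 0.316, 0.3, 0],
    [0.4, 0, 0, 0.9, 0],
    [0.4, 0, 0, 0.9, 0],
    [0.4, 0, 0, 0.9, 0],
    [0.4, 0, 0, 0.9, 0],
    [0.4, 0, 0, 0.9, 0],
    [0.4, 0, 0, 0, 0],
    [0.4, 0, 0, 0, 0]
  ]
}}

```text
clock: 19.88
position: [520.1, 326.1, 90.6]
tool_rot: [-0.008, 0.7, 0.714, -0.02]
wrist_force: [0.6, -0.2, 1.0]
finger_gap: 51.2
grasp_force: 0.0
```

Run:
```python
from bench import r
from h import *
go(r,[519.8,326.8,41.5],91.2)
S=snap(r,"side","side8");crop(S,250,150,330,220,7,"c8")
```

```text
pos [520.1 326.1  90.6] yaw 91.14 F [ 0.6 -0.2  1. ] gap 51.2 grip 0.0 t 19.88
world d [ -0.3   0.7 -49.1] tool units [0.049 0.053 1.635] roll -0.001
```

View pics/c8.png

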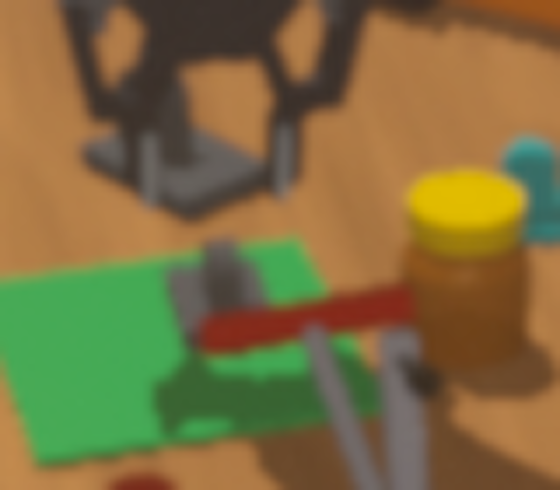

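The fingers are centred above the raw bracket's lug at (220,265), and the jar and the bar are clear. I'll go down and grip.

{"fn": "arm_command", "kwargs": {
  "rows": [
    [0.4, 0.049, 0.053, 0.4, 0],
    [0.4, 0, 0, 0.6, 0],
    [0.4, 0, 0, 0.4, 0],
    [0.4, 0, 0, 0.2, 0],
    [0.4, 0, 0, 0, 0],
    [0.4, 0, 0, 0, 0]
  ]
}}

```text
clock: 20.43
position: [520.5, 328.5, 43.6]
tool_rot: [-0.008, 0.7, 0.714, -0.018]
wrist_force: [-0.0, -0.1, -0.2]
finger_gap: 51.4
grasp_force: 0.0
```

{"fn": "arm_command", "kwargs": {
  "rows": [
    [1, 0, 0, 0, 0],
    [1, 0, 0, 0, 0],
    [1, 0, 0, 0, 0],
    [1, 0, 0, 0, 0],
    [1, 0, 0, 0, 0],
    [1, 0, 0, 0, 0],
    [1, 0, 0, 0, 0]
  ],
  "newtons": 50
}}

```text
clock: 21.02
position: [521.2, 328.7, 44.4]
tool_rot: [-0.007, 0.701, 0.713, -0.017]
wrist_force: [-1.2, -1.5, 9.7]
finger_gap: 13.1
grasp_force: 49.1
```

{"fn": "arm_command", "kwargs": {
  "rows": [
    [1, 0, 0, -0.3, 0],
    [1, 0, 0, -0.7, 0],
    [1, 0, 0, -1, 0],
    [1, 0, 0, -1, 0],
    [1, 0, 0, -1, 0],
    [1, 0, 0, -1, 0],
    [1, 0, 0, -1, 0],
    [1, 0, 0, -1, 0],
    [1, 0, 0, 0, -0.074],
    [1, 0, 0, 0, 0]
  ]
}}

```text
clock: 21.85
position: [528.4, 332.0, 255.5]
tool_rot: [-0.008, 0.656, 0.755, -0.016]
wrist_force: [-0.9, 0.1, -3.8]
finger_gap: 12.7
grasp_force: 48.9
```

Run:
```python
from bench import r
from h import *
go(r,[573.5,-44.5,200],97.7)
```

```text
pos [528.4 332.  255.5] yaw 98.07 F [-0.9  0.1 -3.8] gap 12.7 grip 48.9 t 21.85
world d [  45.1 -376.5  -55.5] tool units [-12.622  -0.204   1.964] roll 0.004
```

{"fn": "arm_command", "kwargs": {
  "rows": [
    [1, -0.5, -0.015, 0, 0.004],
    [1, -0.9, -0.015, 0, 0],
    [1, -0.9, -0.015, 0, 0],
    [1, -0.9, -0.015, 0, 0],
    [1, -0.9, -0.015, 0, 0],
    [1, -0.9, -0.015, 0, 0],
    [1, -0.9, -0.015, 0, 0],
    [1, -0.9, -0.015, 0, 0],
    [1, -0.9, -0.015, 0, 0],
    [1, -0.9, -0.015, 0, 0]
  ]
}}

```text
clock: 22.68
position: [555.8, 73.2, 254.9]
tool_rot: [-0.009, 0.662, 0.75, -0.019]
wrist_force: [0.7, 0.7, -1.4]
finger_gap: 13.3
grasp_force: 48.8
```

{"fn": "arm_command", "kwargs": {
  "rows": [
    [1, -0.9, -0.015, 0, 0],
    [1, -0.9, -0.015, 0, 0],
    [1, -0.9, -0.015, 0, 0],
    [1, -0.9, -0.015, 0, 0],
    [1, -0.4, 0, 0, 0],
    [1, 0, 0, 0.6, 0],
    [1, 0, 0, 0.6, 0],
    [1, 0, 0, 0.6, 0],
    [1, 0, 0, 0, 0],
    [1, 0, 0, 0, 0]
  ]
}}

```text
clock: 23.52
position: [567.3, -45.0, 202.3]
tool_rot: [-0.01, 0.661, 0.75, -0.019]
wrist_force: [0.7, 0.2, -1.9]
finger_gap: 13.3
grasp_force: 49.0
```

Run:
```python
from bench import r
from h import *
go(r,[573.5,-44.5,90],97.7)
```

```text
pos [567.3 -45.  202.3] yaw 97.26 F [ 0.7  0.2 -1.9] gap 13.3 grip 49.0 t 23.52
world d [   6.2    0.5 -112.3] tool units [0.028 0.36  3.733] roll -0.005
```

{"fn": "arm_command", "kwargs": {
  "rows": [
    [1, 0.028, 0.36, 0.3, -0.005],
    [1, 0, 0, 0.8, 0],
    [1, 0, 0, 0.8, 0],
    [1, 0, 0, 0.8, 0],
    [1, 0, 0, 0.8, 0],
    [1, 0, 0, 0.2, 0],
    [1, 0, 0, 0, 0],
    [1, 0, 0, 0, 0]
  ]
}}

```text
clock: 24.18
position: [575.6, -44.3, 93.2]
tool_rot: [-0.008, 0.657, 0.753, -0.017]
wrist_force: [-0.6, -0.3, -1.2]
finger_gap: 13.4
grasp_force: 49.1
```

Run:
```python
from bench import r
from h import *
go(r,[573.5,-44.5,65],97.7)
p=r.observe()["position"]
S=snap(r,"side","side9");big4=cv2.resize(S["frame"][215:290,285:365],None,fx=7,fy=7,interpolation=2).copy()
# predicted foot corners of the raw if grasped exactly at x=-12: drawn for comparison
c=np.array([[-32,-22],[32,-22],[32,22],[-32,22]])
for z,col in((p[2]-38.4,(255,0,255)),):
    X=np.array([np.r_[p[:2]+(12+a)*D+b*E_,z] for a,b in c]);q=((proj(S,X)-[285,215]+.5)*7)
    for u in q: cv2.drawMarker(big4,tuple(int(v) for v in u),col,0,14,1)
    print(q.round())
# nest inner corners at stop top
X=np.array([J(-60+a,b,12) for a,b in((-34.5,-24.5),(34.5,-24.5),(34.5,24.5),(-34.5,24.5))])
for u in (proj(S,X)-[285,215]+.5)*7: cv2.drawMarker(big4,tuple(int(v) for v in u),(0,255,255),1,14,1)
cv2.imwrite("pics/c9.png",big4[:,:,::-1])
```

```text
pos [575.6 -44.3  93.2] yaw 97.79 F [-0.6 -0.3 -1.2] gap 13.4 grip 49.1 t 24.18
world d [ -2.1  -0.2 -28.2] tool units [ 0.013 -0.036  0.943] roll 0.001
[[357. 291.]
 [291. 188.]
 [179. 211.]
 [239. 317.]]
```

View pics/c9.png

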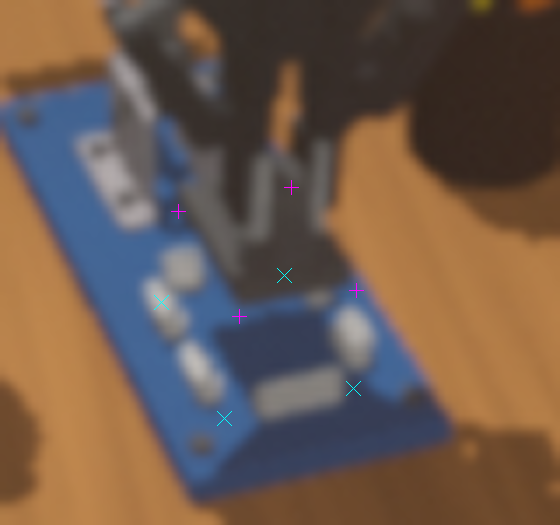

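The crop shows the raw bracket above the nest, with its front face at about (295,280). The predicted corners (magenta) sit a little lower than what I see, and the nest's -x stop is at (298,393). That makes 11 pictures viewed, which is one over the limit of 10, so I'll view no more and check the offset numerically in both views.

Run:
```python
from bench import r
from h import *
S=load("side9");T=snap(r,"top","top9")
h=cv2.cvtColor(S["frame"],cv2.COLOR_RGB2HSV)
for col in(321,325,329,333):
    print(col,[(y,int(h[y,col,1]),int(h[y,col,2])) for y in range(246,264)])
p=r.observe()["position"]
B=p[:2]+12*D
print("pred bottom edge px",proj(S,[np.r_[B-32*D+b*E_,p[2]-38.4] for b in(22,0,-22)]).round(1))
print("pred topfront px",proj(S,[np.r_[B-32*D+b*E_,p[2]-28.4] for b in(22,0,-22)]).round(1))
e=proj(T,[np.r_[B+32*D+b*E_,p[2]-28.4] for b in(22,0,-22)]).round(1);print("top ear edge",e)
ht=cv2.cvtColor(T["frame"],cv2.COLOR_RGB2HSV)
for row in(209,213,217): print(row,[(x,*map(int,ht[row,x])) for x in range(312,332)])
```

```text
321 [(246, 18, 101), (247, 17, 104), (248, 18, 101), (249, 27, 85), (250, 40, 70), (251, 43, 65), (252, 42, 66), (253, 46, 66), (254, 42, 66), (255, 44, 69), (256, 40, 70), (257, 15, 70), (258, 86, 101), (259, 123, 124), (260, 121, 112), (261, 104, 93), (262, 92, 86), (263, 95, 86)]
325 [(246, 41, 69), (247, 41, 68), (248, 41, 68), (249, 41, 69), (250, 41, 68), (251, 41, 68), (252, 38, 68), (253, 41, 68), (254, 41, 68), (255, 41, 69), (256, 19, 68), (257, 74, 96), (258, 121, 124), (259, 124, 113), (260, 103, 92), (261, 93, 85), (262, 93, 85), (263, 93, 85)]
329 [(246, 28, 90), (247, 30, 85), (248, 34, 75), (249, 41, 69), (250, 41, 68), (251, 42, 67), (252, 45, 68), (253, 46, 67), (254, 41, 68), (255, 40, 71), (256, 24, 85), (257, 5, 103), (258, 33, 107), (259, 70, 95), (260, 96, 88), (261, 94, 87), (262, 92, 86), (263, 92, 86)]
333 [(246, 150, 173), (247, 149, 168), (248, 145, 153), (249, 135, 136), (250, 123, 114), (251, 92, 89), (252, 53, 72), (253, 37, 69), (254, 30, 69), (255, 38, 81), (256, 99, 113), (257, 112, 123), (258, 97, 129), (259, 61, 146), (260, 32, 153), (261, 7, 145),
[... 806 characters left out ...]
, 162, 126), (320, 107, 165, 125), (321, 108, 165, 125), (322, 107, 165, 124), (323, 107, 165, 124), (324, 107, 167, 124), (325, 107, 165, 127), (326, 108, 164, 126), (327, 108, 162, 126), (328, 108, 165, 124), (329, 109, 131, 107), (330, 0, 4, 67), (331, 18, 32, 79)]
217 [(312, 107, 145, 67), (313, 107, 160, 70), (314, 107, 163, 78), (315, 108, 162, 82), (316, 107, 166, 100), (317, 108, 163, 125), (318, 108, 162, 126), (319, 107, 165, 125), (320, 107, 165, 124), (321, 108, 166, 123), (322, 108, 163, 125), (323, 107, 164, 123), (324, 110, 45, 152), (325, 30, 3, 179), (326, 20, 6, 138), (327, 103, 16, 112), (328, 108, 69, 130), (329, 107, 164, 126), (330, 107, 163, 119), (331, 108, 144, 101)]
```

{"fn": "arm_command", "kwargs": {
  "rows": [
    [1, 0, -0.04, 0.4, 0],
    [1, 0, 0, 0.4, 0],
    [1, 0, 0, 0, 0],
    [1, 0, 0, 0, 0]
  ]
}}

```text
clock: 24.62
position: [572.1, -44.9, 67.1]
tool_rot: [-0.009, 0.657, 0.753, -0.018]
wrist_force: [0.5, 0.3, -1.2]
finger_gap: 13.2
grasp_force: 49.0
```

{"fn": "arm_command", "kwargs": {
  "rows": [
    [1, 0, 0, 0.1, 0],
    [1, 0, 0, 0.1, 0],
    [1, 0, 0, 0, 0]
  ]
}}

```text
clock: 24.87
position: [572.4, -44.9, 61.6]
tool_rot: [-0.009, 0.657, 0.753, -0.018]
wrist_force: [-0.4, 0.7, -2.5]
finger_gap: 13.0
grasp_force: 49.1
```

{"fn": "arm_command", "kwargs": {
  "rows": [
    [1, 0, 0.04, 0.06, 0],
    [1, 0, 0, 0.06, 0],
    [1, 0, 0, 0, 0]
  ]
}}

```text
clock: 25.12
position: [573.7, -44.8, 58.1]
tool_rot: [-0.009, 0.657, 0.753, -0.018]
wrist_force: [0.1, 0.3, -2.1]
finger_gap: 13.1
grasp_force: 49.1
```

{"fn": "arm_command", "kwargs": {
  "rows": [
    [1, 0, 0, 0.06, 0],
    [1, 0, 0, 0.06, 0],
    [1, 0, 0, 0, 0]
  ]
}}

```text
clock: 25.37
position: [573.4, -44.9, 54.5]
tool_rot: [-0.009, 0.657, 0.753, -0.018]
wrist_force: [-0.1, -0.6, -1.6]
finger_gap: 12.7
grasp_force: 49.1
```

{"fn": "arm_command", "kwargs": {
  "rows": [
    [1, 0, 0, 0.06, 0],
    [1, 0, 0, 0.03, 0],
    [1, 0, 0, 0, 0]
  ]
}}

```text
clock: 25.62
position: [573.3, -44.9, 51.8]
tool_rot: [-0.009, 0.657, 0.753, -0.018]
wrist_force: [0.3, -0.3, -2.5]
finger_gap: 13.0
grasp_force: 49.1
```

{"fn": "arm_command", "kwargs": {
  "rows": [
    [1, 0, 0, 0.03, 0],
    [1, 0, 0, 0, 0]
  ]
}}

```text
clock: 25.78
position: [573.4, -45.0, 51.1]
tool_rot: [-0.009, 0.657, 0.753, -0.018]
wrist_force: [-0.3, -1.1, -2.9]
finger_gap: 13.1
grasp_force: 49.1
```

{"fn": "arm_command", "kwargs": {
  "rows": [
    [1, 0, 0, 0.04, 0],
    [1, 0, 0, 0, 0]
  ]
}}

```text
clock: 25.95
position: [573.5, -44.9, 50.5]
tool_rot: [-0.009, 0.657, 0.753, -0.018]
wrist_force: [-3.2, 0.5, 7.0]
finger_gap: 13.3
grasp_force: 50.4
```

{"fn": "arm_command", "kwargs": {
  "rows": [
    [1, 0, 0, 0.04, 0],
    [1, 0, 0, 0, 0]
  ]
}}

```text
clock: 26.12
position: [573.5, -45.0, 50.4]
tool_rot: [-0.009, 0.657, 0.753, -0.018]
wrist_force: [-10.8, 1.1, 28.9]
finger_gap: 13.2
grasp_force: 53.5
```

Contact came at z = 50.4, the expected seated height. I'll release and lift clear.

{"fn": "arm_command", "kwargs": {
  "rows": [
    [1, 0, 0, -0.04, 0],
    [1, 0, 0, 0, 0],
    [0.5, 0, 0, 0, 0],
    [0.5, 0, 0, 0, 0],
    [0.5, 0, 0, 0, 0],
    [0.5, 0, 0, 0, 0],
    [0.5, 0, 0, 0, 0]
  ]
}}

```text
clock: 26.7
position: [573.3, -45.0, 49.8]
tool_rot: [-0.009, 0.657, 0.753, -0.018]
wrist_force: [0.8, 0.1, -0.8]
finger_gap: 42.9
grasp_force: 0.0
```

{"fn": "arm_command", "kwargs": {
  "rows": [
    [0.5, 0, 0, -0.3, 0],
    [0.5, 0, 0, -0.7, 0],
    [0.5, 0, 0, -1, 0],
    [0.5, 0, 0, -1, 0],
    [0.5, 0, 0, -1, 0],
    [0.5, 0, 0, -1, 0],
    [0.5, 0, 0, -1, 0],
    [0.5, 0, 0, -1, 0],
    [0.5, 0, 0, 0, 0]
  ]
}}

```text
clock: 27.45
position: [583.3, -41.7, 266.5]
tool_rot: [-0.006, 0.657, 0.753, -0.015]
wrist_force: [1.3, 0.1, -0.1]
finger_gap: 42.8
grasp_force: 0.0
```

Run:
```python
from bench import r
from h import *
print(r.observe()["joint_pos"].round(2))
go(r,[512.8,196.6,200],7.7)
T=snap(r,"top","top10");S=snap(r,"side","side10")
m=mask(S,(0,0,0),(180,70,90),(296,230,350,285));c=big(m);q=c[c[:,0]>=0];print(rect(c),cv2.contourArea(c),c.min(0),c.max(0))
print("expected raw outline",proj(S,[J(-60+a,b,z) for a,b,z in((-32,22,12),(-32,-22,12),(32,-22,22),(32,22,22),(-12,0,56))]).round(1))
b=cv2.findContours(mask(T,(0,120,60),(8,255,255),(200,150,320,240)),0,1)[0];print([rect(cast(T,k[:,0],81)) for k in b if len(k)>4])
# lug: what height reads
```

```text
[-0.05  0.28  0.01  1.78  0.01  1.11  0.08]
pos [583.3 -41.7 266.5] yaw 97.81 F [ 1.3  0.1 -0.1] gap 42.8 grip 0.0 t 27.45
world d [-70.5 238.3 -66.5] tool units [ 8.213 -1.186  2.163] roll 1.001
[323.1 260.   15.    9.9  81.9] 102.0 [318 253] [329 267]
expected raw outline [[317.2 273.4]
 [333.7 269.6]
 [324.6 251.6]
 [308.8 255. ]
 [323.  252.9]]
[array([538.7, 201.5,  90.5,  16.8,   7.8])]
```

{"fn": "arm_command", "kwargs": {
  "rows": [
    [0, 0, 0, 0, -0.077],
    [0, 0, 0, 0, -0.077],
    [0, 0, 0, 0, -0.077],
    [0, 0, 0, 0, -0.077],
    [0, 0, 0, 0, -0.077],
    [0, 0, 0, 0, -0.077],
    [0, 0, 0, 0, -0.077],
    [0, 0, 0, 0, -0.077],
    [0, 0, 0, 0, -0.077],
    [0, 0, 0, 0, -0.077]
  ]
}}

```text
clock: 28.38
position: [580.4, -41.8, 258.6]
tool_rot: [-0.018, 0.109, 0.994, -0.01]
wrist_force: [-0.1, 0.1, 0.6]
finger_gap: 85.4
grasp_force: 0.0
```

{"fn": "arm_command", "kwargs": {
  "rows": [
    [0, 0, 0, 0, -0.077],
    [0, 0, 0, 0, -0.077],
    [0, 0, 0, 0, -0.077],
    [0, 0, 0, 0, 0]
  ]
}}

```text
clock: 28.72
position: [580.4, -41.9, 258.7]
tool_rot: [-0.02, -0.072, 0.997, -0.006]
wrist_force: [-0.5, -1.0, 0.2]
finger_gap: 85.4
grasp_force: 0.0
```

Run:
```python
from bench import r
from h import *
print(r.observe()["joint_pos"].round(2))
go(r,[511.5,197.2,150],187.7)
S=load("side10");F=load("side3")
for n,s in(("raw",S),("fin",F)):
    h=cv2.cvtColor(s["frame"],cv2.COLOR_RGB2HSV)[248:280,304:340]
    print(n)
    for row in h: print("".join("b" if p[0]>100 and p[1]>85 else "o" if p[1]>85 else str(min(9,p[2]//26)) for p in row))
```

```text
[ 0.15  0.3  -0.24  1.77  0.09  1.12  1.59]
pos [580.4 -41.9 258.7] yaw -171.74 F [-0.5 -1.   0.2] gap 85.4 grip 0.0 t 28.72
world d [ -68.9  239.1 -108.7] tool units [0.981 8.25  3.589] roll -3.994
raw
bbbbbbbbbbbbbb3445555bbbbbbb4ooooooo
bbbbbbbbbbbbbbb445555bbbbbbb55oooooo
bbbbb55555bbbbb4455555bb565bb45ooooo
bbbb555555bbbbb4454444b56665bb4ooooo
bbbb555555bbbbb43444334566665b55oooo
bbbb5555555bb4433333334566666bb4oooo
bbb55555544443322333334566665bb55ooo
b5665544443333322233333456655bbb55oo
b6666444333333322233333456555bbbb4oo
b5676543333333322233333345544bbbb55o
bb566543333333322223332334444bbbbb55
bb5565543333333222222223334bb5665b54
bb5455553333333322222222334b566665b5
bbb4455433333333222222223345566666bb
bbb44444333333332222222233345666665b
bbbb4444433333333222222233334566655b
bbbbbb56543333333222222233334566555b
bbbbbb56654333333322222233334455545b
bbbbbb5676543333333222222334444444bb
bbbbbbb666643333333322333445554444bb
bbbbbbb566654333333334455566654bbbbb
bbbbbbb555555333334556666666655bbbbb
4bbbbbbb4455433334566666665554bbbbbb
4bbbbbbbb444432234566555555544bbbbbb
o4bbbbbbb
[... 774 characters left out ...]
3344443444444444445555444434444333
b33344433444444444445555444444444433
bb3333333344444444445555444444444433
bbb333333344444444445555444444444433
bbbbb3334334444444445554444444444433
bbbbb3334444444444444444444554444433
b3bbb3334444444444444455555555444333
3bb3bb334444444444555555555554433333
2bbbbb334444444555555555555544333333
23bbbbb33454444554555555444444333333
22bbbbb3344443444444444444444433b333
323bbbbb334333333444444444444333bbb3
o22bbbbb33333333334444443333333bbb3b
o323bbbbbbbbbbbb3334333333333bb3bb33
oo22bbbbbbbbbbbbb33333333bbbbbbb3333
oo323bb32223bbbbbbbbbbbbbbbbbbbbbbbb
ooo22bb222223bbbbbbbbbb3bbbbbbbbbbbb
ooo323b222222bbbbbbbbbbbbbbbbbbbbbbb
oooo22b222223bbbbbbbbbbbbbbbbbbbbb33
```

{"fn": "arm_command", "kwargs": {
  "rows": [
    [0, 0.11, 0.917, 0, 0.006],
    [0, 0.11, 0.917, 0, 0],
    [0, 0.11, 0.917, 0, 0],
    [0, 0.11, 0.917, 0, 0],
    [0, 0.11, 0.917, 0, 0],
    [0, 0.11, 0.917, 0, 0],
    [0, 0.11, 0.917, 0, 0],
    [0, 0.11, 0.917, 0, 0],
    [0, 0.11, 0.917, 0, 0],
    [0, 0, 0, 0, 0]
  ]
}}

```text
clock: 29.55
position: [517.3, 205.3, 257.8]
tool_rot: [-0.019, -0.065, 0.998, -0.006]
wrist_force: [0.1, 0.5, -0.2]
finger_gap: 85.5
grasp_force: 0.0
```

{"fn": "arm_command", "kwargs": {
  "rows": [
    [0, 0, 0, 0.9, 0],
    [0, 0, 0, 0.9, 0],
    [0, 0, 0, 0.9, 0],
    [0, 0, 0, 0.7, 0],
    [0, 0, 0, 0, 0],
    [0, 0, 0, 0, 0]
  ]
}}

```text
clock: 30.05
position: [515.2, 198.0, 155.7]
tool_rot: [-0.02, -0.063, 0.998, -0.007]
wrist_force: [0.9, 0.1, 0.3]
finger_gap: 85.6
grasp_force: 0.0
```

Run:
```python
from bench import r
from h import *
print(r.observe()["joint_pos"].round(2))
go(r,[511.5,197.2,84],187.7-360)
```

```text
[-0.19  0.38 -0.36  1.92  0.16  0.91  1.07]
pos [515.2 198.  155.7] yaw -172.8 F [0.9 0.1 0.3] gap 85.6 grip 0.0 t 30.05
world d [ -3.7  -0.8 -71.7] tool units [0.028 0.016 2.394] roll -0.006
```

{"fn": "arm_command", "kwargs": {
  "rows": [
    [0, 0.028, 0.016, 0.7, -0.006],
    [0, 0, 0, 0.9, 0],
    [0, 0, 0, 0.6, 0],
    [0, 0, 0, 0.2, 0],
    [0, 0, 0, 0, 0],
    [0, 0, 0, 0, 0]
  ]
}}

```text
clock: 30.55
position: [513.1, 198.0, 85.9]
tool_rot: [-0.018, -0.068, 0.997, -0.006]
wrist_force: [0.6, 0.2, 0.4]
finger_gap: 85.2
grasp_force: 0.0
```

{"fn": "arm_command", "kwargs": {
  "rows": [
    [1, 0, 0, 0, 0],
    [1, 0, 0, 0, 0],
    [1, 0, 0, 0, 0],
    [1, 0, 0, 0, 0],
    [1, 0, 0, 0, 0],
    [1, 0, 0, 0, 0],
    [1, 0, 0, 0, 0]
  ],
  "newtons": 35
}}

```text
clock: 31.13
position: [512.5, 197.3, 84.9]
tool_rot: [-0.019, -0.069, 0.997, -0.007]
wrist_force: [-1.1, -3.7, 5.9]
finger_gap: 17.3
grasp_force: 34.1
```

Run:
```python
from bench import r
from h import *
o=r.observe();q=o["tool_rot"];R=Ro.from_quat(np.r_[q[1:],q[0]]).as_matrix()
go(r,[528.6,81.5,164])
# arc in tool units, from t=1.2 to 0
t=np.linspace(1.2,-0.02,15);P=125*(np.sin(t)[:,None]*np.r_[D,0]+np.cos(t)[:,None]*np.r_[0,0,1.])
print((np.diff(P,axis=0)@R/30).round(3).tolist())
```

```text
pos [512.5 197.3  84.9] yaw -172.13 F [-1.1 -3.7  5.9] gap 17.3 grip 34.1 t 31.13
world d [  16.1 -115.8   79.1] tool units [ 0.098 -3.924 -2.594] roll 
[[0.013, -0.15, -0.33], [0.013, -0.178, -0.316], [0.012, -0.205, -0.3], [0.011, -0.23, -0.281], [0.011, -0.254, -0.259], [0.01, -0.275, -0.236], [0.009, -0.295, -0.212], [0.008, -0.312, -0.185], [0.007, -0.327, -0.157], [0.006, -0.34, -0.128], [0.005, -0.349, -0.098], [0.004, -0.357, -0.068], [0.003, -0.361, -0.036], [0.001, -0.363, -0.005]]
```

{"fn": "arm_command", "kwargs": {
  "rows": [
    [1, 0.013, -0.15, -0.33, 0],
    [1, 0.013, -0.178, -0.316, 0],
    [1, 0.012, -0.205, -0.3, 0],
    [1, 0.011, -0.23, -0.281, 0],
    [1, 0.011, -0.254, -0.259, 0],
    [1, 0.01, -0.275, -0.236, 0],
    [1, 0.009, -0.295, -0.212, 0],
    [1, 0, 0, 0, 0]
  ]
}}

```text
clock: 31.8
position: [519.1, 152.0, 146.1]
tool_rot: [-0.018, -0.069, 0.997, -0.005]
wrist_force: [-8.9, 13.7, 18.6]
finger_gap: 16.6
grasp_force: 35.6
```

Run:
```python
from bench import r
from h import *
t=0.59; go(r,np.array([528.4,81.3,39])+125*np.r_[np.sin(t)*D,np.cos(t)])
```

```text
pos [519.1 152.  146.1] yaw -172.11 F [-8.9 13.7 18.6] gap 16.6 grip 35.6 t 31.8
world d [-0.  -1.8 -3.2] tool units [ 0.005 -0.059  0.107] roll
```

{"fn": "arm_command", "kwargs": {
  "rows": [
    [1, 0, 0.04, -0.1, 0],
    [1, 0, 0, 0, 0]
  ],
  "newtons": 25
}}

```text
clock: 31.97
position: [519.0, 151.4, 147.0]
tool_rot: [-0.018, -0.068, 0.997, -0.007]
wrist_force: [1.0, 0.6, 0.6]
finger_gap: 16.6
grasp_force: 33.5
```

{"fn": "arm_command", "kwargs": {
  "rows": [
    [1, 0.008, -0.312, -0.195, 0],
    [1, 0.007, -0.327, -0.165, 0],
    [1, 0.006, -0.34, -0.135, 0],
    [1, 0, 0, 0, 0]
  ]
}}

```text
clock: 32.3
position: [523.2, 121.9, 162.8]
tool_rot: [-0.018, -0.068, 0.997, -0.006]
wrist_force: [-1.8, 4.5, 8.8]
finger_gap: 16.8
grasp_force: 33.6
```

{"fn": "arm_command", "kwargs": {
  "rows": [
    [1, 0.005, -0.35, -0.14, 0],
    [1, 0.004, -0.357, -0.08, 0],
    [1, 0.003, -0.36, -0.04, 0],
    [1, 0, 0, 0, 0]
  ]
}}

```text
clock: 32.63
position: [527.6, 89.1, 170.2]
tool_rot: [-0.018, -0.068, 0.998, -0.007]
wrist_force: [-0.4, 0.8, 10.3]
finger_gap: 16.4
grasp_force: 33.1
```

{"fn": "arm_command", "kwargs": {
  "rows": [
    [1, 0.001, -0.36, -0.005, 0],
    [1, 0, 0, 0, 0],
    [1, 0, 0, 0, 0]
  ]
}}

```text
clock: 32.88
position: [528.6, 81.6, 170.3]
tool_rot: [-0.018, -0.069, 0.997, -0.006]
wrist_force: [-1.2, 7.8, 10.5]
finger_gap: 16.7
grasp_force: 33.1
```

{"fn": "arm_command", "kwargs": {
  "rows": [
    [0, 0, 0.04, 0, 0],
    [0, 0, 0, 0, 0],
    [0, 0, 0, 0, 0],
    [0, 0, 0, 0, 0],
    [0, 0, 0, 0, 0],
    [0, 0, 0, -0.5, 0],
    [0, 0, 0, -1, 0],
    [0, 0, 0, -1, 0],
    [0, 0, 0, -1, 0],
    [0, 0, 0, 0, 0]
  ]
}}

```text
clock: 33.72
position: [534.2, 84.3, 279.9]
tool_rot: [-0.015, -0.069, 0.997, -0.006]
wrist_force: [1.1, 0.6, -0.1]
finger_gap: 85.3
grasp_force: 0.0
```

Run:
```python
from bench import r
from h import *
go(r,[520,-150,270])
T,S=snap(r,"top","top11"),snap(r,"side","side11")
S0=load("side0")
for n,s in(("now",S),("start",S0)):
    bs=big(mask(s,(0,150,80),(8,255,255),(280,175,330,215)));print(n,rect(bs),len(bs))
h=cv2.cvtColor(S["frame"],cv2.COLOR_RGB2HSV)[228:280,300:340]
for row in h: print("".join("b" if p[0]>100 and p[1]>85 else "o" if p[1]>85 else str(min(9,p[2]//26)) for p in row))
for n,bx,lo,hi in(("cap",(255,210,285,230),(0,120,80),(8,255,255)),("lid",(300,170,335,195),(20,150,120),(32,255,255))):
    for s in(S0,S): print(n,rect(big(mask(s,lo,hi,bx))))
```

```text
pos [534.2  84.3 279.9] yaw -172.12 F [ 1.1  0.6 -0.1] gap 85.3 grip 0.0 t 33.72
world d [ -14.2 -234.3   -9.9] tool units [ 1.528 -7.669  0.454] roll 
now [307.  190.4   5.8  32.8  81.9] 71
start [307.  190.2   6.3  32.7  83.3] 71
4334554565443455bbb4oooooooooooooooooooo
b334555566554344bbb55ooooooooooooooooooo
b3334555566543344bbb45oooooooooooooooooo
b3334454455443344bbbb4oooooooooooooooooo
b3333444444443344bbbb55ooooooooooooooooo
43333443333443344bbbbb45oooooooooooooooo
44333333333443334bbbbbb4oooooooooooooooo
44333333333344334bbbbbb55ooooooooooooooo
444333333333444344bbbbbb45oooooooooooooo
554433333333344434bbbbbbb4oooooooooooooo
6654333333333444334bbbbbb55ooooooooooooo
6654333322333344434bbbbbbb4ooooooooooooo
66654333333333344433bbbbbb54oooooooooooo
66654434bb33333444334bbbbbb55ooooooooooo
55544444bbb3333344323bbbbbbb4ooooooooooo
55444444bbb33333443334bbbbbb55oooooooooo
555555533b3333333333344bbbbbb4oooooooooo
55566654333333333344444bbbbbb44ooooooooo
b5566554333333333344444bbbbbb33ooooooooo
bb55555bbb3333333344444333bb3334oooooooo
bbbbbbbbbbb3333333334444433333334ooooooo
bbbbbbb
[... 707 characters left out ...]
33322222222222233444433
oo4bbbbbbbb66654333322222222333333334333
ooo3bbbbbbb56665433322223333444444333333
ooo4bbbbbbb55555533322334444445444333b3b
oooo3bbbbbbb445543322344444444444433bbb3
oooo4bbbbbbbb4444322334444444444443bbb33
ooooo3bbbbbbb4444b32234444444444433bbbbb
ooooo4bbbbbbbbbbbbbb334444443333333bbbbb
oooooo3bbbbbbbbbbbbbb434333333333bbbbb3b
oooooo4bbbbbbbbbbbbbbb3333333bbbbbbbbbb3
ooooooo3bbbbbbbbbbbbbbbbb3b33bb3bbbbbbbb
ooooooo4bbbb444bbbbbbbbbbbbbbb3bbbbbbbbb
oooooooo3bbb4334bbbbbbbbbbbbbbbbbbbbbbbb
oooooooo4bbbb33bbbbbbbbbbbbbbbbbbbbbbb33
cap [269.5 222.5   9.    9.   90. ]
cap [269.5 222.5   9.    9.   90. ]
lid [316.  179.5  11.   16.   90. ]
lid [316.  179.5  11.   16.   90. ]
```

The bar is back where it was when locked (side-view pixel (307,190), the same as at the start). The raw bracket sits in the nest, the bottle and jar have not moved, and the arm is clear.

```bash
python3 -c "
from bench import r
print(r.finish_job())"
```

```text
the job is handed in; nothing more can be done
None
```

I handed the job in at about 34 s: the finished bracket stands upright in the free part of the tray, and the raw bracket is seated in the nest with the clamp locked over it by every check I had (bar position, contact height, camera pixels), though no verdict came back and I viewed 11 pictures, one over the limit of 10.

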